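Clear the stove cover and hold it half open

TASK

Two broken lumps of spent briquette are lying on the shut iron cover of the stove's charging hatch. Put both into the rectangular steel ash bin, and only then lift the cover by its bar and hold it half open, at 45 degrees, so that the stoker can get in with the tongs; it falls shut if let go, so finish while still holding it there. Leave everything else on the counter where it is.

Things in the scene. Friction and masses are not known exactly. Their poses are not given: they have to be found in the camera images.
- stove: The charging hatch, fixed to the counter: a dark cast-iron rectangular frame 220 mm deep (its x) by 240 mm wide (its y), 70 mm high, on an 8 mm thick foot flange of 260 x 280 mm. Origin: centre of its underside, on the counter. Its x axis points from the handle side to the hinge side (away from the robot, give or take its yaw), z up. Its place and yaw vary.
- lid (a joint): Opening angle of the hatch's cover in rad: 0 shut (flat), grows as the handle edge rises, stop at 1.4; half open (45 degrees) is 0.785. Nearly frictionless hinge along the stove's y axis, no spring: at every angle the cover falls shut by its weight of about 0.6 kg (0.4 to 0.8), that is about 2.5 N felt at the bar.
- lid_hinge (a point): Point on the hinge axis (within 4 mm), in the middle of the cover's width: 110 mm along the stove's +x from the stove's origin, 74.5 mm above the counter; the axis runs along the stove's y. The cover is a dark steel plate 225 mm (hinge to free edge) x 244 mm, 8 mm thick, its top 78.5 mm above the counter when shut.
- lid_bar (a point): Middle of the cover's handle: straight round steel bar, 10 mm diameter, 100 mm long, parallel to the hinge, 270 mm from it and 45 mm beyond the cover's free edge (nearest the robot), joined to the cover by a 10 mm rod at each end. When shut it is 74.5 mm above the counter, nothing above it. It can turn between fingers, so a gripper pointing straight down can follow the arc.
- lump_big: Larger broken lump of spent briquette (pinkish grey, rough) lying on the shut cover: about 70 mm long (its y), 39 mm across two flat parallel sides (its x), 44 mm high, 70 g. Origin: centre of its underside; z up. Grasp it across its x.
- lump_small: Smaller lump of the same kind, also on the cover: about 58 mm long (its y), 32 mm across two flat sides (its x), 37 mm high, 45 g. Origin: centre of its underside; z up. Grasp it across its x. Which lump is on which side of the cover varies.
- bin: The ash bin: open-topped rectangular bright steel box, 200 (its x) x 180 (its y) mm, 90 mm high, walls and floor 4 mm, empty, does not move. Origin: centre of its underside, z up. Stands to the left or to the right of the hatch; the big kettle stands on the other side.
- kettle: Bystander: big old aluminium kettle, about 200 mm across, 240 mm high with its bail handle, spout towards the robot. Origin: centre of its underside.
- mug: Bystander: white mug, 80 mm across and 80 mm high, between hatch and robot on the left. Origin: centre of its underside.
- jar: Bystander: amber glass jar with a steel cap, 60 mm across and 70 mm high, between hatch and robot on the right. Origin: centre of its underside.
- briquette: Bystander: fresh black honeycomb briquette, 100 mm across, 75 mm high, left of the hatch's far side. Origin: centre of its underside.
- tin: Bystander: green tea tin, 80 mm across, 110 mm high, right of the hatch's far side. Origin: centre of its underside.
Things that resemble listed ones, but are neither listed nor needed, are in the scene too. Leave any pink or red look-alike of the lump_small alone.

How it is judged:
By the outcome, as a careful person would: the job done as asked, in the order asked, and still so for the second after the job is handed in, while the arm keeps its last pose, push and grip.
It also fails if it takes over 72 s, if anything falls off the work surface, if the arm or the gripper's body presses on something with over 40 N, if the wrist force passes 120 N, or if a joint passes its speed limit or range.

ROBOT

A 6-joint arm with a two-finger parallel gripper is mounted at the origin on the work surface. World frame = base frame: x ahead of the robot, y to its left, z up, the work surface at z = 0. Lengths are in m, angles in rad, forces in N, time in s.
With the tool pointing down it reaches from about 0.375 to 0.975 m from the base axis. Payload 3.8 kg.
Tool frame: the origin (TCP) lies on the centre line of the jaws, within the pads' length; the fingertips stand 22 mm ahead of it and the grasp point (between the pads) lies 3 mm ahead of it (r.tips_ahead is the z of the fingertips in the tool frame, in m); z points along the fingers, y is the line along which they close (so a half turn about z gives the same grasp; the last joint's range is limited). The gripper opens to 88 mm and grips with 3 to 60 N. Pads are 18 mm wide; open, the fingers measure 123 mm over their backs; the gripper's body (75 mm by 187 mm) begins 45 mm behind the grasp point.
Start: joints at [-1.209, 0.264, 1.604, -0, 1.274, -0.037], TCP at [0.262, -0.622, 0.238] pointing down, gripper open.
Joint ranges: [-2.63, 2.63], [-0.94, 2.18], [0.31, 2.57], [-1.31, 4.45], [0, 2.66], [-2.55, 2.55]. Speed limits (rad/s): [2.57, 2.57, 3.14, 3.14, 3.14, 3.14].

INTERFACE

Orientations are given as [roll, pitch, yaw] about the fixed x, y, z axes, in that order (R = Rz(yaw) Ry(pitch) Rx(roll)).
In Python, from plant import r, cams, ticket, nets gives the robot as it stands. The module is installed in compiled form; this text tells all that it offers.
- The arm moves only by the tool carry_out, never from a script. Its argument "steps" is a list that holds one entry, the list of rows, each a list of 5 numbers: the gripper's target within -1 to 1 (shut at 1, half-way at 0, fully open at -1), then the shift along the world's x, y, z each as a share of 0.04 m, from -1 to 1, then the turn about the world's z as a share of 60 degrees, from -1 to 1. A call has 1 to 5 rows; each row shifts and turns the commanded pose from where the row before left it; what a row does not reach is not made up. A row lasts 1/10 s, in which the tool goes at most 50 mm and 8.59 degrees, less where a joint would pass 70% of its speed; a pose out of reach is approached as far as the arm can. A call with a number of a shift or a turn outside -1 to 1 is refused whole. A call with a gripper value outside its range is refused whole. The fingers move at their own pace and stop on an object; the grip force is fixed at half the most. Time passes only in rows, so rows that do not move let the fingers close. It gives the time, the measured TCP pose, the force, the opening and the grip force at its end, in the units of the state.
- r.get_state(): the state, without advancing time (a new reading comes with each control period).
- cams.get_image(name): name is "scene" or "top" or "wrist"; returns a dict with "color" (384x512x3 uint8, blue, green, red), "fx", "fy", "cx", "cy" (pixels), "D" ([k1, k2, p1, p2, k3] as OpenCV has them; the pictures are not rectified), "rvec" (rotation vector, rad) and "tvec" (3), from world to camera coordinates, as OpenCV has them; the wrist camera has in their place "T_tool_cam" (4x4, takes a point from camera to tool coordinates, whose origin is the TCP and whose axes are the flange's). Camera axes: x right, y down, z forward; pixel columns grow to the right and rows downward; lengths in m; the calibration is good to about 2 mm. A picture is of the moment at which its call begins: read the wrist's pose just before it. There is no depth.
- ticket.close_job(): hands the job in; it is judged then, once.
Trained networks look in a picture, given as the dict that the camera call returned (one of the last four; its "shot" number tells which), for a name from the list of things; names that differ only in an ending like _2 or _b are one class to them, and where a whole thing is asked for, a point or a joint stands for the part that bears it (a point fixed in the world has none). Each returns a list of dicts, best first, with "conf" (0 to 1); they miss things now and then, are a little off and sometimes report something else, mostly with a low value. They report only what shows in the picture. A call takes as long as a camera call. They do not tell look-alikes from the thing itself.
- nets.look_for(picture, thing): "position" ([x, y, z] in m, in world coordinates, good to about 4 mm: the middle of the surface that is visible of it).
The state is a dict: "clock": time; "qpos": joint angles; "joint_velocities": joint speeds; "joint_efforts": joint torques, N m; "position": TCP position; "orientation": TCP orientation; "wrist_force": force on the tool from outside, world axes, zero at the start; "torque": the same for the moment, N m; "grip_width": finger opening in m; "grasp_force": force on a finger pad.
Only numpy, scipy, OpenCV 4.12 (cv2) and the standard library are available. Lean on these libraries where they do the work, as an engineer would, in place of code of your own. Each camera call takes 0.05 s, during which the arm holds its last target. There are 200 camera calls.

## Working session

There is one attempt and no reset: what is moved stays moved. The work goes in short steps, Python scripts to look and compute and a tool call to move; the robot and the scene stay as the last step left them, time stands still between calls to the robot, and variables do not carry over. Pictures are saved under pics/ and viewed, at most 10 in all, crops included, and the job is handed in when it is done.

Besides the shell and the picture viewer there is one more tool, called in YAML: its name, and indented under it one key for each argument. carry_out: Moves the arm, as the interface text tells. Shift numbers are shares of 0.04 m and turn numbers shares of 60 degrees, none past 1 either way. Its arguments: {"type":"object","properties":{"steps":{"type":"array"}},"required":["steps"]}

```bash
mkdir -p pics
python3 - <<'E'
from plant import r,cams,nets
import cv2
s=r.get_state();print(s['clock'],s['position'],s['orientation'],s['grip_width'],r.tips_ahead)
for n in ['top','scene']:
    p=cams.get_image(n);cv2.imwrite(f'pics/{n}0.png',p['color'])
    for t in ['stove','lid','lid_bar','lump_big','lump_small','bin','kettle','mug','jar','briquette','tin']:
        print(n,t,[(round(d['conf'],2),[round(float(v),3) for v in d['position']]) for d in nets.look_for(p,t)][:3])
E
```

```text
0.0 [ 0.26186344 -0.62139853  0.23620854] [-3.13943901e+00 -8.40585617e-05  3.98786519e-01] 0.08798566761458188 0.022
top stove [(0.54, [0.657, 0.008, 0.08])]
top lid [(0.38, [0.692, -0.279, 0.109])]
top lid_bar [(0.91, [0.66, 0.003, 0.075])]
top lump_big [(0.76, [0.618, 0.069, 0.111])]
top lump_small [(0.66, [0.613, -0.04, 0.11]), (0.66, [0.406, 0.006, 0.03]), (0.64, [0.448, -0.081, 0.027])]
top bin [(0.96, [0.462, -0.365, 0.002])]
top kettle [(0.79, [0.469, 0.357, 0.125])]
top mug [(0.96, [0.38, 0.184, 0.015])]
top jar [(0.68, [0.397, -0.178, 0.07])]
top briquette [(0.72, [0.698, 0.301, 0.074])]
top tin [(0.93, [0.691, -0.279, 0.107])]
scene stove [(0.66, [0.702, -0.008, 0.075])]
scene lid [(0.62, [0.67, -0.004, 0.076])]
scene lid_bar [(0.61, [0.674, 0.002, 0.08])]
scene lump_big [(0.57, [0.627, 0.054, 0.108])]
scene lump_small [(0.83, [0.457, -0.084, 0.023]), (0.56, [0.622, -0.042, 0.104]), (0.55, [0.418, -0.006, 0.024])]
scene bin [(0.63, [0.45, -0.36, 0.014])]
scene kettle [(0.88, [0.506, 0.356, 0.118])]
scene mug [(0.86, [0.391, 0.177, 0.05])]
scene jar [(0.96, [0.409, -0.185, 0.057]), (0.36, [0.453, -0.36, 0.016])]
scene briquette [(0.89, [0.714, 0.299, 0.076])]
scene tin [(0.83, [0.714, -0.287, 0.107])]
```

Run:
```python
import cv2
a=cv2.imread('pics/top0.png');cv2.imwrite('pics/top0b.png',cv2.resize(a,(768,576),interpolation=cv2.INTER_CUBIC))
```

```text
(no output)
```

View pics/top0b.png

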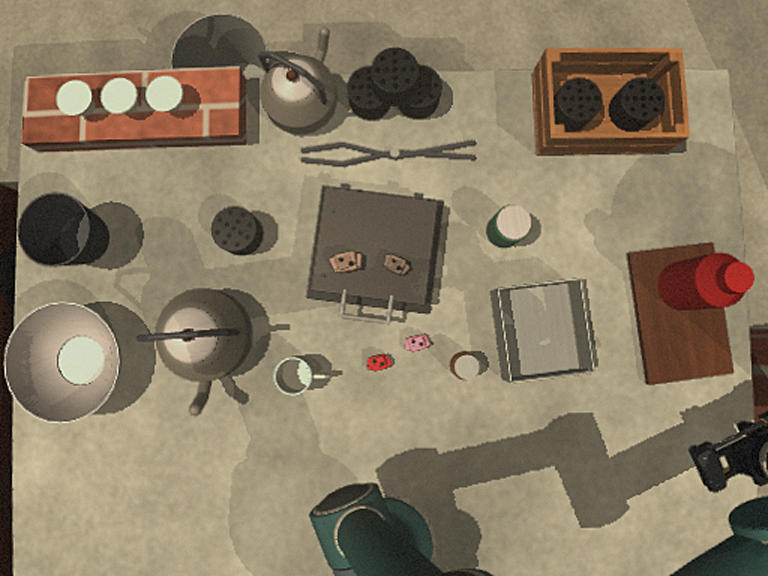

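View pics/scene0.png

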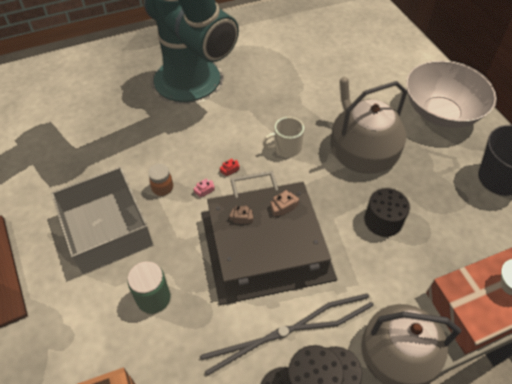

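Top view (768 px wide): the hatch is yawed slightly, with the bar from about (342,315) to (405,320). The big lump is at (346,261) and the small one at (397,264). The red and pink look-alikes, (379,362) and (417,343), lie on the counter. The bin is on the right, at about (545,330).

```bash
cat > h.py <<'E'
import numpy as np,cv2
from scipy.spatial.transform import Rotation as Ro
def ray(p,uv,state=None):
    K=np.array([[p['fx'],0,p['cx']],[0,p['fy'],p['cy']],[0,0,1.]])
    n=cv2.undistortPoints(np.array(uv,float).reshape(-1,1,2),K,np.array(p['D'],float)).reshape(-1,2)
    d=np.c_[n,np.ones(len(n))]
    if 'rvec' in p:
        R=cv2.Rodrigues(np.array(p['rvec'],float))[0];o=-R.T@np.array(p['tvec'],float).ravel();d=d@R
    else:
        T=np.eye(4);T[:3,:3]=Ro.from_euler('xyz',state['orientation']).as_matrix();T[:3,3]=state['position']
        T=T@np.array(p['T_tool_cam']);o=T[:3,3];d=d@T[:3,:3].T
    return o,d
def onplane(p,uv,z,state=None):
    o,d=ray(p,uv,state);return o+d*((z-o[2])/d[:,2])[:,None]
E
python3 - <<'E'
from plant import r,cams
from h import *
np.set_printoptions(precision=4,suppress=True)
p=cams.get_image('top')
print(onplane(p,np.array([[321,186],[443,201],[432,312],[306,300]])/1.5,.0785))
print('bar',onplane(p,np.array([[342,315],[405,320]])/1.5,.0795))
print('bin',onplane(p,np.array([[495,289],[584,279],[596,369],[508,381]])/1.5,.09))
print('lumps',onplane(p,np.array([[346,261],[397,264]])/1.5,.115))
E
```

```text
[[ 0.7876  0.1179  0.0785]
 [ 0.7485 -0.1435  0.0785]
 [ 0.5113 -0.1131  0.0785]
 [ 0.5424  0.1528  0.0785]]
bar [[ 0.509   0.0769  0.0795]
 [ 0.4957 -0.0557  0.0795]]
bin [[ 0.5563 -0.2458  0.09  ]
 [ 0.5732 -0.4351  0.09  ]
 [ 0.3842 -0.4519  0.09  ]
 [ 0.3642 -0.2663  0.09  ]]
lumps [[ 0.6192  0.0641  0.115 ]
 [ 0.6106 -0.0409  0.115 ]]
```

carry_out:
  steps:
    - [[-1,0,1,0.6,-0.14],[-1,0.2,1,0.6,-0.14],[-1,0.2,1,0.3,-0.14],[-1,0.3,1,0,-0.06],[-1,0.4,1,0,0]]

```text
clock: 1.75
position: [0.3062, -0.4209, 0.2985]
orientation: [3.14, -0.001, -0.106]
wrist_force: [0.9, -0.8, 1.2]
grip_width: 0.0883
grasp_force: 0.0
```

carry_out:
  steps:
    - [[-1,0.6,1,0,0],[-1,0.6,1,0,0],[-1,0.6,1,0,0],[-1,0.6,1,0,0],[-1,0.6,1,0,0]]

```text
clock: 2.25
position: [0.4267, -0.2203, 0.2979]
orientation: [3.141, -0.001, -0.104]
wrist_force: [1.5, 0.2, -0.5]
grip_width: 0.0884
grasp_force: 0.0
```

carry_out:
  steps:
    - [[-1,0.6,1,0,0],[-1,0.6,1,0,0],[-1,0.6,1,0,0],[-1,0.6,1,0,0],[-1,0.6,1,0,0]]

```text
clock: 2.75
position: [0.5468, -0.0201, 0.2979]
orientation: [3.141, -0.001, -0.104]
wrist_force: [1.3, -1.2, 0.2]
grip_width: 0.0884
grasp_force: 0.0
```

carry_out:
  steps:
    - [[-1,0,0,0,0],[-1,0,0,0,0]]

```text
clock: 2.95
position: [0.5461, -0.0213, 0.2973]
orientation: [3.141, 0.001, -0.101]
wrist_force: [-0.1, -0.6, -0.4]
grip_width: 0.0884
grasp_force: 0.0
```

Run:
```python
from plant import r,cams,nets
import cv2
s=r.get_state();print(s['clock'],s['position'],s['orientation'])
p=cams.get_image('wrist');cv2.imwrite('pics/w1.png',p['color']);print(p['T_tool_cam'],p['fx'])
import pickle;pickle.dump((s,p),open('w1.pkl','wb'))
for t in ['lid_bar','lump_big','lump_small']:
    print(t,[(round(d['conf'],2),[round(float(v),3) for v in d['position']]) for d in nets.look_for(p,t)][:3])
```

```text
2.95 [ 0.54613983 -0.02125484  0.29725872] [ 3.14099208e+00  7.65201930e-04 -1.01221364e-01]
[[ 7.10122044e-04 -9.53038336e-01 -3.02848851e-01  7.94840039e-02]
 [ 9.99999737e-01  7.21206272e-04  7.52343384e-05 -6.77100987e-04]
 [ 1.46715282e-04 -3.02848825e-01  9.53038597e-01 -1.47190560e-01]
 [ 0.00000000e+00  0.00000000e+00  0.00000000e+00  1.00000000e+00]] 321.9595413642235
lid_bar [(0.87, [0.642, 0.006, 0.08]), (0.7, [0.613, -0.038, 0.109])]
lump_big [(0.89, [0.624, 0.059, 0.114])]
lump_small [(0.8, [0.449, -0.084, 0.029]), (0.74, [0.614, -0.038, 0.105]), (0.64, [0.411, 0.001, 0.029])]
```

View pics/w1.png

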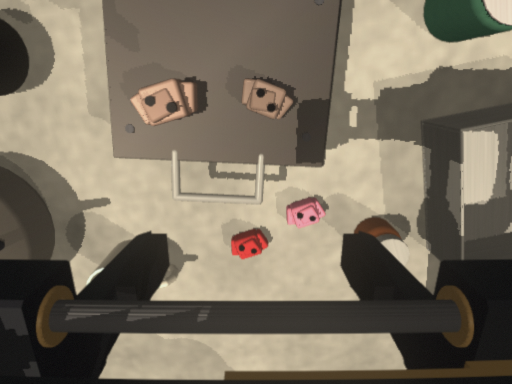

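The wrist view shows the big lump at about (163,102), the small one at (267,98) and the bar from (178,197) to (260,200). Next I zoom in on the lumps to get their orientation.

Run:
```python
import pickle,cv2
from h import *
np.set_printoptions(precision=4,suppress=True)
s,p=pickle.load(open('w1.pkl','rb'))
print('bar',onplane(p,[[178,197],[260,200]],.0795,s))
print('lid front',onplane(p,[[115,156],[323,164]],.0785,s))
# rectified top view of lid at lump mid-height z=.1, 0.3mm/px
c=p['color'];K=np.array([[p['fx'],0,p['cx']],[0,p['fy'],p['cy']],[0,0,1.]])
T=np.eye(4);T[:3,:3]=Ro.from_euler('xyz',s['orientation']).as_matrix();T[:3,3]=s['position'];T=np.linalg.inv(T@p['T_tool_cam'])
W,H=760,400;px=.00025
def warp(z):
    u,v=np.meshgrid(np.arange(W),np.arange(H));X=np.stack([.67-v*px,.11-u*px,np.full(u.shape,z)],-1).reshape(-1,3)
    q=cv2.projectPoints(X,cv2.Rodrigues(T[:3,:3])[0],T[:3,3],K,np.array(p['D'],float))[0].reshape(H,W,2).astype(np.float32)
    return cv2.remap(c,q,None,cv2.INTER_CUBIC)
cv2.imwrite('pics/rect.png',warp(.115))
```

```text
bar [[ 0.509   0.0754  0.0795]
 [ 0.4953 -0.0222  0.0795]]
lid front [[ 0.5658  0.1403  0.0785]
 [ 0.5319 -0.0995  0.0785]]
```

View pics/rect.png

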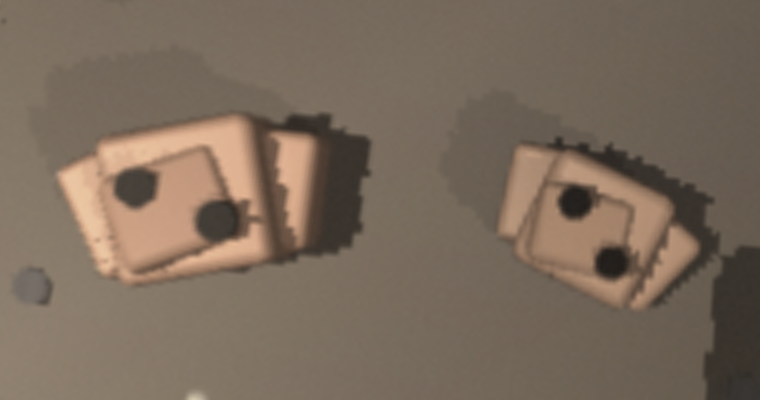

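carry_out:
  steps:
    - [[-1,0.185,0.208,-0.245,0.135],[-1,0.185,0.208,-0.245,0.135],[-1,0.185,0.208,-0.245,0.135],[-1,0.185,0.208,-0.245,0.135],[-1,0.185,0.208,-0.245,0.135]]

```text
clock: 3.65
position: [0.583, 0.0182, 0.2484]
orientation: [3.141, -0.0, 0.606]
wrist_force: [-0.5, -0.1, 0.5]
grip_width: 0.0884
grasp_force: 0.0
```

carry_out:
  steps:
    - [[-1,0.185,0.208,-0.245,0.135],[-1,0.185,0.208,-0.245,0.135],[-1,0.185,0.208,-0.245,0.135],[-1,0.185,0.208,-0.245,0.135],[-1,0.185,0.208,-0.245,0.135]]

```text
clock: 4.15
position: [0.6202, 0.0597, 0.1994]
orientation: [3.141, 0.0, 1.313]
wrist_force: [0.3, -0.0, 0.8]
grip_width: 0.0881
grasp_force: 0.0
```

carry_out:
  steps:
    - [[-1,0,0,0,0.135],[-1,0,0,0,0.135],[-1,0,0,0,0.135],[-1,0,0,0,0],[-1,0,0,0,0]]

```text
clock: 4.65
position: [0.62, 0.06, 0.1997]
orientation: [3.141, 0.0, 1.729]
wrist_force: [0.2, 0.5, 0.6]
grip_width: 0.0883
grasp_force: 0.0
```

carry_out:
  steps:
    - [[-1,0,0.05,-0.7,0],[-1,0,0,-0.7,0],[-1,0,0,-0.6,0],[-1,0,0,-0.31,0],[-1,0,0,0,0]]

```text
clock: 5.15
position: [0.6184, 0.0627, 0.1049]
orientation: [-3.137, -0.0, 1.732]
wrist_force: [0.6, 0.4, 0.1]
grip_width: 0.088
grasp_force: 0.0
```

carry_out:
  steps:
    - [[1,0,0,0,0],[1,0,0,0,0],[1,0,0,0,0],[1,0,0,0,0],[1,0,0,0,0]]

```text
clock: 5.65
position: [0.6205, 0.0633, 0.1078]
orientation: [3.14, 0.0, 1.734]
wrist_force: [-0.7, 0.4, -0.1]
grip_width: 0.0499
grasp_force: 0.0
```

carry_out:
  steps:
    - [[1,0,0,0,0],[1,0,0,0,0],[1,0,0,0,0],[1,0,0,0,0]]

```text
clock: 6.05
position: [0.6202, 0.0632, 0.1073]
orientation: [3.141, -0.0, 1.734]
wrist_force: [-1.1, -0.0, 2.3]
grip_width: 0.0384
grasp_force: 30.0
```

carry_out:
  steps:
    - [[1,0,0,0.3,0],[1,0,0,0.7,0],[1,0,0,0.9,0],[1,0,0,0.6,0],[1,0,-0.3,0,0]]

```text
clock: 6.55
position: [0.6232, 0.052, 0.2127]
orientation: [3.132, 0.001, 1.736]
wrist_force: [1.1, 0.2, -0.6]
grip_width: 0.0382
grasp_force: 30.0
```

carry_out:
  steps:
    - [[1,-0.2,-0.6,0,0],[1,-0.3,-0.9,0,0],[1,-0.3,-0.9,0,0],[1,-0.3,-0.9,0,0],[1,-0.3,-0.9,0,0]]

```text
clock: 7.05
position: [0.5622, -0.1186, 0.2053]
orientation: [-3.139, -0.001, 1.734]
wrist_force: [1.0, -0.3, -0.7]
grip_width: 0.0383
grasp_force: 30.0
```

carry_out:
  steps:
    - [[1,-0.35,-0.9,0,0],[1,-0.35,-0.9,0,0],[1,-0.35,-0.9,0,0],[1,-0.35,-0.9,0,0],[1,-0.35,-0.9,0,0]]

```text
clock: 7.55
position: [0.492, -0.2983, 0.2053]
orientation: [-3.14, -0.001, 1.734]
wrist_force: [-0.2, -0.1, -1.6]
grip_width: 0.0383
grasp_force: 30.0
```

carry_out:
  steps:
    - [[1,-0.35,-0.9,0,0],[1,-0.3,-0.9,0,0],[1,0,-0.4,0,0],[1,0,0,0,0],[1,0,0,0,0]]

```text
clock: 8.05
position: [0.4678, -0.3841, 0.206]
orientation: [-3.141, -0.002, 1.733]
wrist_force: [-0.1, -0.1, -1.0]
grip_width: 0.0382
grasp_force: 30.0
```

carry_out:
  steps:
    - [[1,0,0,-0.9,0],[1,0,0,-0.9,0],[1,0,0,-0.9,0],[1,0,0,-0.6,0],[1,0,0,-0.2,0]]

```text
clock: 8.55
position: [0.4666, -0.381, 0.0634]
orientation: [-3.138, -0.006, 1.736]
wrist_force: [-0.1, 0.2, -1.6]
grip_width: 0.0388
grasp_force: 30.0
```

carry_out:
  steps:
    - [[1,0,0,0,0],[-1,0,0,0,0],[-1,0,0,0,0],[-1,0,0,0,0],[-1,0,0,0,0]]

```text
clock: 9.05
position: [0.4688, -0.3855, 0.0685]
orientation: [3.14, 0.002, 1.734]
wrist_force: [0.4, 0.5, -0.9]
grip_width: 0.0683
grasp_force: 0.0
```

carry_out:
  steps:
    - [[-1,0,0,0.3,0],[-1,0,0,0.8,0],[-1,0,0,1,0],[-1,0,0,1,0],[-1,0,0.2,0.4,0]]

```text
clock: 9.55
position: [0.4701, -0.3791, 0.2132]
orientation: [3.136, 0.007, 1.733]
wrist_force: [0.3, 0.4, 0.2]
grip_width: 0.088
grasp_force: 0.0
```

carry_out:
  steps:
    - [[-1,0.362,0.845,0,-0.057],[-1,0.362,0.845,0,-0.057],[-1,0.362,0.845,0,-0.057],[-1,0.362,0.845,0,-0.057],[-1,0.362,0.845,0,-0.057]]

```text
clock: 10.05
position: [0.5402, -0.2058, 0.2066]
orientation: [-3.141, -0.0, 1.433]
wrist_force: [0.3, -0.2, 0.1]
grip_width: 0.0878
grasp_force: 0.0
```

carry_out:
  steps:
    - [[-1,0.362,0.845,0,-0.057],[-1,0.362,0.845,0,-0.057],[-1,0.362,0.845,0,-0.057],[-1,0.362,0.845,0,-0.057],[-1,0.362,0.845,0,-0.057]]

```text
clock: 10.55
position: [0.6125, -0.0369, 0.2065]
orientation: [-3.14, 0.0, 1.135]
wrist_force: [0.6, 0.0, 0.2]
grip_width: 0.088
grasp_force: 0.0
```

carry_out:
  steps:
    - [[-1,0,0,0,0],[-1,0,0,0,0]]

```text
clock: 10.75
position: [0.6123, -0.0379, 0.2064]
orientation: [-3.14, 0.001, 1.14]
wrist_force: [0.1, -0.3, 0.0]
grip_width: 0.0883
grasp_force: 0.0
```

Run:
```python
from plant import r,cams,nets
import cv2
s=r.get_state();print(s['clock'],s['position'],s['orientation'])
for n in ['wrist','top']:
  p=cams.get_image(n)
  for t in ['lump_big','lump_small']:
    print(n,t,[(round(d['conf'],2),[round(float(v),3) for v in d['position']]) for d in nets.look_for(p,t)][:4])
```

```text
10.75 [ 0.61226339 -0.03789779  0.20642495] [-3.14031343e+00  9.09262130e-04  1.13994989e+00]
wrist lump_big []
wrist lump_small [(0.93, [0.416, 0.002, 0.028]), (0.85, [0.614, -0.037, 0.104]), (0.6, [0.442, -0.061, 0.017])]
top lump_big [(0.49, [0.467, -0.374, 0.04])]
top lump_small []
```

Big lump is in the bin. Now descending to z = 0.104 on the small one.

carry_out:
  steps:
    - [[-1,0,0,-0.8,0],[-1,0,0,-0.8,0],[-1,0,0,-0.6,0],[-1,0,0,-0.3,0],[-1,0,0,0,0]]

```text
clock: 11.55
position: [0.6112, -0.0393, 0.105]
orientation: [-3.138, 0.001, 1.136]
wrist_force: [-0.4, 0.1, 0.1]
grip_width: 0.088
grasp_force: 0.0
```

carry_out:
  steps:
    - [[1,0,0,0,0],[1,0,0,0,0],[1,0,0,0,0],[1,0,0,0,0],[1,0,0,0,0]]

```text
clock: 12.05
position: [0.6133, -0.0388, 0.1078]
orientation: [3.14, -0.0, 1.137]
wrist_force: [-0.5, -0.3, 0.7]
grip_width: 0.0504
grasp_force: 0.0
```

carry_out:
  steps:
    - [[1,0,0,0,0],[1,0,0,0,0],[1,0,0,0,0],[1,0,0,0,0],[1,0,0,0,0]]

```text
clock: 12.55
position: [0.6129, -0.0389, 0.1071]
orientation: [-3.141, 0.0, 1.137]
wrist_force: [0.8, -0.1, 0.3]
grip_width: 0.0201
grasp_force: 29.2
```

Opening is 20 mm, not the expected 32, so I check before lifting.

carry_out:
  steps:
    - [[1,0,0,0,0]]

```text
clock: 12.65
position: [0.6128, -0.0389, 0.1071]
orientation: [-3.141, 0.0, 1.137]
wrist_force: [-0.1, 0.1, 1.2]
grip_width: 0.0196
grasp_force: 29.2
```

Run:
```python
from plant import r,cams
import cv2,numpy as np
s=r.get_state();print(s['clock'],s['grip_width'],s['grasp_force'])
p=cams.get_image('wrist')['color'];q=cams.get_image('scene')['color']
a=cv2.resize(q[150:260,180:320],(420,330),interpolation=cv2.INTER_CUBIC);b=cv2.resize(p,(380,285))
o=np.zeros((330,800,3),np.uint8);o[:,:420]=a;o[:285,420:]=b;cv2.imwrite('pics/g2.png',o)
```

```text
12.65 0.01962125443596766 29.210295570846938
```

View pics/g2.png

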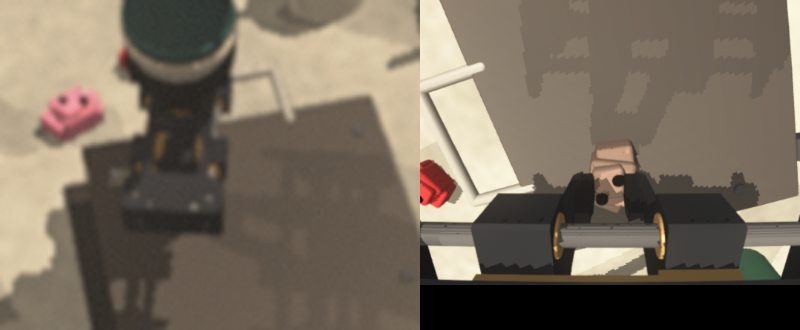

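carry_out:
  steps:
    - [[-1,0,0,0,0],[-1,0,0,0,0],[-1,0,0,0,0],[-1,0,0,0,0],[-1,0,0,0,0]]

```text
clock: 13.25
position: [0.6129, -0.0388, 0.1071]
orientation: [3.142, -0.0, 1.137]
wrist_force: [-0.2, -0.3, 0.4]
grip_width: 0.0579
grasp_force: 0.0
```

carry_out:
  steps:
    - [[-1,0,0,0,0],[-1,0,0,0.6,0],[-1,0,0,1,0],[-1,0,0,1,0],[-1,0,0,0,0]]

```text
clock: 13.75
position: [0.6172, -0.0392, 0.2187]
orientation: [3.13, -0.004, 1.137]
wrist_force: [0.6, 0.5, 0.7]
grip_width: 0.0882
grasp_force: 0.0
```

```bash
cat > rect.py <<'E'
from plant import r,cams,nets
from h import *
import sys
s=r.get_state();p=cams.get_image('wrist');print(s['clock'],s['position'],s['orientation'],s['grip_width'])
print([(round(d['conf'],2),[round(float(v),3) for v in d['position']]) for d in nets.look_for(p,'lump_small')])
c=p['color'];K=np.array([[p['fx'],0,p['cx']],[0,p['fy'],p['cy']],[0,0,1.]])
T=np.eye(4);T[:3,:3]=Ro.from_euler('xyz',s['orientation']).as_matrix();T[:3,3]=s['position'];T=np.linalg.inv(T@p['T_tool_cam'])
W,H=480,480;px=.00025
u,v=np.meshgrid(np.arange(W),np.arange(H));X=np.stack([.67-v*px,.02-u*px,np.full(u.shape,.105)],-1).reshape(-1,3)
q=cv2.projectPoints(X,cv2.Rodrigues(T[:3,:3])[0],T[:3,3],K,np.array(p['D'],float))[0].reshape(H,W,2).astype(np.float32)
cv2.imwrite(sys.argv[1],cv2.remap(c,q,None,cv2.INTER_CUBIC))
E
python3 rect.py pics/g3.png
```

```text
13.75 [ 0.61717583 -0.03922656  0.21866995] [ 3.12985917 -0.00407688  1.13711421] 0.08819688150080372
[(0.73, [0.412, 0.005, 0.025]), (0.7, [0.44, -0.062, 0.02]), (0.63, [0.617, -0.031, 0.104])]
```

View pics/g3.png

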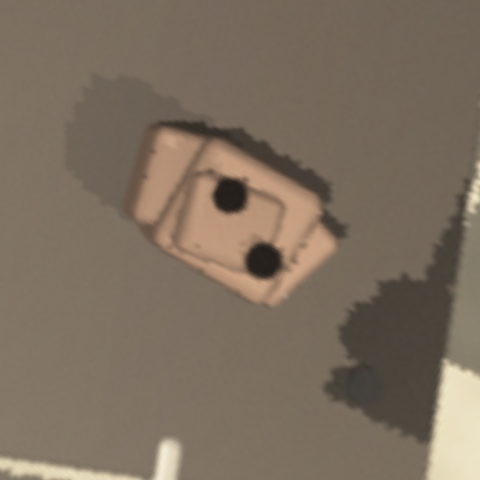

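carry_out:
  steps:
    - [[-1,0.06,0.02,-0.8,-0.06],[-1,0,0,-0.9,0],[-1,0,0,-0.7,0],[-1,0,0,-0.29,0],[-1,0,0,0,0]]

```text
clock: 14.35
position: [0.6123, -0.0377, 0.0996]
orientation: [-3.135, 0.003, 1.074]
wrist_force: [0.1, 0.1, 1.0]
grip_width: 0.088
grasp_force: 0.0
```

carry_out:
  steps:
    - [[1,0,0,0,0],[1,0,0,0,0],[1,0,0,0,0],[1,0,0,0,0],[1,0,0,0,0]]

```text
clock: 14.85
position: [0.6158, -0.0381, 0.1044]
orientation: [3.14, -0.001, 1.074]
wrist_force: [0.0, 0.3, -0.4]
grip_width: 0.0502
grasp_force: 0.0
```

carry_out:
  steps:
    - [[1,0,0,0,0],[1,0,0,0,0]]

```text
clock: 15.05
position: [0.6153, -0.038, 0.1037]
orientation: [3.141, -0.0, 1.074]
wrist_force: [0.6, 0.9, -0.7]
grip_width: 0.0341
grasp_force: 0.0
```

carry_out:
  steps:
    - [[1,0,0,0,0],[1,0,0,0,0]]

```text
clock: 15.25
position: [0.6153, -0.038, 0.1036]
orientation: [3.142, -0.0, 1.074]
wrist_force: [0.4, 0.7, 0.8]
grip_width: 0.0313
grasp_force: 29.9
```

carry_out:
  steps:
    - [[1,0,0,0,0],[1,0,0,0.3,0],[1,0,0,0.8,0],[1,0,0,1,0],[1,0,0,0.6,0]]

```text
clock: 15.75
position: [0.6166, -0.0382, 0.2155]
orientation: [3.138, -0.002, 1.074]
wrist_force: [1.4, 0.1, 0.3]
grip_width: 0.0308
grasp_force: 29.9
```

carry_out:
  steps:
    - [[1,-0.4,-0.74,0,0.064],[1,-0.4,-0.74,0,0.064],[1,-0.4,-0.74,0,0.064],[1,-0.4,-0.74,0,0.064],[1,-0.4,-0.74,0,0.064]]

```text
clock: 16.25
position: [0.5347, -0.1871, 0.2124]
orientation: [3.141, 0.0, 1.412]
wrist_force: [0.0, -0.8, -0.5]
grip_width: 0.0313
grasp_force: 29.9
```

carry_out:
  steps:
    - [[1,-0.4,-0.74,0,0.064],[1,-0.4,-0.74,0,0.064],[1,-0.4,-0.74,0,0.064],[1,-0.4,-0.74,0,0.064],[1,0,0,0,0]]

```text
clock: 16.75
position: [0.4697, -0.3075, 0.2123]
orientation: [-3.141, 0.002, 1.675]
wrist_force: [0.0, 1.0, 0.5]
grip_width: 0.031
grasp_force: 29.9
```

Run:
```python
from plant import r,cams
import cv2,numpy as np
s=r.get_state();print(s['clock'],s['position'],s['grip_width'],s['grasp_force'])
p=cams.get_image('wrist')['color'];q=cams.get_image('scene')['color']
o=np.zeros((384,800,3),np.uint8);o[:,:400]=cv2.resize(q[100:300,0:208],(400,384));o[:300,400:]=cv2.resize(p,(400,300));cv2.imwrite('pics/b2.png',o)
```

```text
16.75 [ 0.46966724 -0.30749432  0.21233449] 0.03098441220622335 29.886243045330048
```

View pics/b2.png

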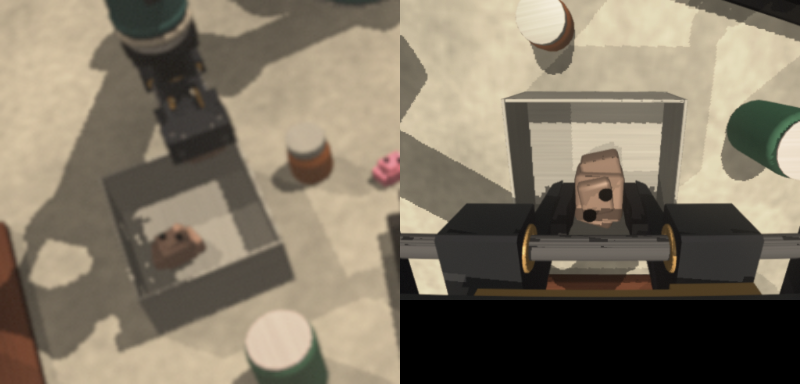

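The scene view shows the big lump lying in the bin. In the wrist view the small lump is held squarely inside the bin's walls, so I lower and release.

carry_out:
  steps:
    - [[1,0,0,-0.9,0],[1,0,0,-0.9,0],[1,0,0,-0.9,0],[1,0,0,-0.6,0],[1,0,0,-0.2,0]]

```text
clock: 17.35
position: [0.4699, -0.3017, 0.0685]
orientation: [-3.137, -0.004, 1.678]
wrist_force: [0.1, 0.1, -1.2]
grip_width: 0.031
grasp_force: 29.9
```

carry_out:
  steps:
    - [[1,0,0,0,0],[-1,0,0,0,0],[-1,0,0,0,0],[-1,0,0,0,0],[-1,0,0,0,0]]

```text
clock: 17.85
position: [0.4721, -0.305, 0.0728]
orientation: [3.14, 0.002, 1.677]
wrist_force: [0.5, 0.4, 0.7]
grip_width: 0.0608
grasp_force: 0.0
```

carry_out:
  steps:
    - [[-1,0,0,0.3,0],[-1,0,0,0.8,0],[-1,0,0,1,0],[-1,0,0,1,0],[0.3,0,0.2,0.4,0]]

```text
clock: 18.35
position: [0.4734, -0.2984, 0.2175]
orientation: [3.135, 0.006, 1.676]
wrist_force: [0.7, -0.1, 0.3]
grip_width: 0.082
grasp_force: 0.0
```

carry_out:
  steps:
    - [[0.3,0.089,0.9,-0.05,-0.026],[0.3,0.089,0.9,-0.05,-0.026],[0.3,0.089,0.9,-0.05,-0.026],[0.3,0.089,0.9,-0.05,-0.026],[0.3,0.089,0.9,-0.05,-0.026]]

```text
clock: 18.85
position: [0.4885, -0.1146, 0.2013]
orientation: [-3.141, -0.0, 1.54]
wrist_force: [-0.0, 0.2, -0.8]
grip_width: 0.0425
grasp_force: 0.0
```

carry_out:
  steps:
    - [[0.3,0.089,0.9,-0.05,-0.026],[0.3,0.089,0.9,-0.05,-0.026],[0.3,0.089,0.9,-0.05,-0.026],[0.3,0.089,0.9,-0.05,-0.026],[0.3,0,0,0,0]]

```text
clock: 19.35
position: [0.5026, 0.0313, 0.193]
orientation: [-3.14, -0.001, 1.436]
wrist_force: [-0.4, -1.3, -0.5]
grip_width: 0.0311
grasp_force: 0.0
```

Run:
```python
from plant import r,cams,nets
import cv2,numpy as np
s=r.get_state();print(s['clock'],s['position'],s['orientation'],s['grip_width'])
P=cams.get_image('wrist');p=P['color'];T=cams.get_image('top');q=T['color']
import pickle;pickle.dump((s,P),open('w5.pkl','wb'))
for t in ['lump_big','lump_small']:
    print(t,[(round(d['conf'],2),[round(float(v),3) for v in d['position']]) for d in nets.look_for(T,t)])
o=np.zeros((384,800,3),np.uint8);o[:250,:288]=cv2.resize(q[170:295,270:414],(288,250));o[:,288:]=p;cv2.imwrite('pics/b3.png',o)
```

```text
19.35 [0.50259086 0.0312808  0.19303076] [-3.14032313e+00 -1.39992186e-03  1.43611798e+00] 0.03109059649899484
lump_big [(0.47, [0.467, -0.373, 0.038])]
lump_small [(0.55, [0.405, 0.006, 0.032]), (0.48, [0.48, -0.303, 0.035])]
```

View pics/b3.png

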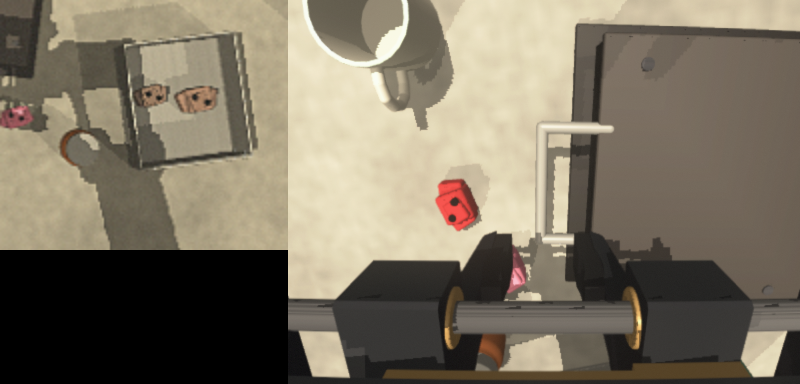

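The top crop shows both lumps in the bin, at (152,96) and (197,98). In the wrist view (right panel) the bar runs from (253,125) to (253,238) in wrist pixels. I compute its midpoint.

Run:
```python
import pickle
from h import *
np.set_printoptions(precision=4,suppress=True)
s,p=pickle.load(open('w5.pkl','rb'))
b=onplane(p,[[254,125],[254,238]],.0765,s);print(b,b.mean(0),s['position'])
print('front edge',onplane(p,[[308,37],[306,240]],.0785,s))
m=np.array([.502,.0266]);ex=np.array([np.cos(.14),-np.sin(.14)])
for d in range(0,46,5):
    t=np.radians(d);print(d,(.27*(1-np.cos(t))*ex),.27*np.sin(t))
```

```text
[[ 0.5096  0.0809  0.0765]
 [ 0.4961 -0.019   0.0765]] [0.5029 0.0309 0.0765] [0.5026 0.0313 0.193 ]
front edge [[ 0.5584  0.1404  0.0785]
 [ 0.5423 -0.0262  0.0785]]
0 [ 0. -0.] 0.0
5 [ 0.001  -0.0001] 0.023532050541867706
10 [ 0.0041 -0.0006] 0.04688500797007119
15 [ 0.0091 -0.0013] 0.0698811421776806
20 [ 0.0161 -0.0023] 0.09234543869793056
25 [ 0.025  -0.0035] 0.11410693066998885
30 [ 0.0358 -0.005 ] 0.13499999999999998
35 [ 0.0484 -0.0068] 0.15486563781478244
40 [ 0.0625 -0.0088] 0.17355265461536562
45 [ 0.0783 -0.011 ] 0.19091883092036782
```

carry_out:
  steps:
    - [[0.3,0,0,-0.8,0],[0.3,0,0,-0.9,0],[0.3,0,0,-0.7,0],[0.3,0,0,-0.35,0],[0.3,0,0,-0.14,0]]

```text
clock: 20.05
position: [0.5021, 0.0265, 0.0764]
orientation: [-3.139, 0.001, 1.431]
wrist_force: [-0.2, -0.5, 0.8]
grip_width: 0.031
grasp_force: 0.0
```

carry_out:
  steps:
    - [[0.3,0,0,0,0],[1,0,0,0,0],[1,0,0,0,0],[1,0,0,0,0],[1,0,0,0,0]]

```text
clock: 20.55
position: [0.504, 0.0276, 0.0787]
orientation: [3.14, -0.0, 1.433]
wrist_force: [0.0, -0.1, -0.3]
grip_width: 0.0013
grasp_force: 0.0
```

carry_out:
  steps:
    - [[1,0,0,0,0],[1,0,0,0,0]]

```text
clock: 20.75
position: [0.5037, 0.0277, 0.0785]
orientation: [3.141, -0.0, 1.432]
wrist_force: [-0.7, -0.3, 4.3]
grip_width: 0.0003
grasp_force: 2.1
```

Run:
```python
from plant import r,cams,nets
import cv2,numpy as np
s=r.get_state();print(s['clock'],s['position'],s['orientation'],s['grip_width'],s['wrist_force'],s['torque'])
P=cams.get_image('wrist');p=P['color'];q=cams.get_image('scene')['color']
o=np.zeros((384,800,3),np.uint8);o[:288,:380]=cv2.resize(q[130:258,180:349],(380,288),interpolation=cv2.INTER_CUBIC);o[:315,380:]=cv2.resize(p,(420,315));cv2.imwrite('pics/b4.png',o)
```

```text
20.75 [0.5037296  0.02769038 0.07854686] [ 3.14077863e+00 -1.95827248e-04  1.43249114e+00] 0.0003090977677570362 [-0.73519737 -0.30516905  4.30434879] [ 0.00163638  0.08262455 -0.005455  ]
```

View pics/b4.png

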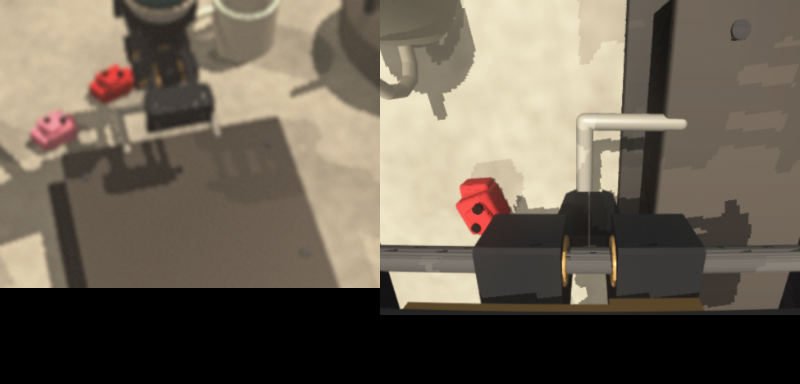

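Left crop: the fingers are closed on top of the bar. Right panel: the bar passes beneath the tips at about (590,200). So the real fingertips sit about 20 mm higher than nominal, which also explains the first grip on the small lump. I open and go about 21 mm lower.

carry_out:
  steps:
    - [[0.3,0,0,0.3,0],[0.3,0,0,0,0],[0.3,0,0,0,0],[0.3,0,0,0,0],[0.3,0,0,0,0]]

```text
clock: 21.35
position: [0.503, 0.0275, 0.0895]
orientation: [-3.141, 0.0, 1.432]
wrist_force: [-0.1, 0.3, 0.2]
grip_width: 0.0306
grasp_force: 0.0
```

carry_out:
  steps:
    - [[0.3,0,0,-0.2,0],[0.3,0,0,-0.2,0],[0.3,0,0,-0.2,0],[0.3,0,0,-0.1,0],[0.3,0,0,0,0]]

```text
clock: 21.85
position: [0.5023, 0.0276, 0.0606]
orientation: [-3.139, 0.0, 1.432]
wrist_force: [-0.1, -0.1, 0.1]
grip_width: 0.0307
grasp_force: 0.0
```

carry_out:
  steps:
    - [[0.3,0,0,-0.1,0],[0.3,0,0,0,0],[0.3,0,0,0,0]]

```text
clock: 22.15
position: [0.5035, 0.0276, 0.058]
orientation: [3.141, -0.0, 1.432]
wrist_force: [0.4, -0.4, -0.6]
grip_width: 0.0308
grasp_force: 0.0
```

carry_out:
  steps:
    - [[1,0,0,0,0],[1,0,0,0,0],[1,0,0,0,0],[1,0,0,0,0],[1,0,0,0,0]]

```text
clock: 22.65
position: [0.5006, 0.0279, 0.0576]
orientation: [-3.136, 0.0, 1.432]
wrist_force: [-7.6, 1.7, 6.5]
grip_width: 0.0089
grasp_force: 29.9
```

Gripped at 8.9 mm. Now lifting along the arc, in short calls with checks.

carry_out:
  steps:
    - [[1,-0.03,0,0.15,0],[1,-0.02,0,0.29,0],[1,0.03,-0.005,0.29,0],[1,0.04,-0.006,0.29,0],[1,0.05,-0.008,0.29,0]]

```text
clock: 23.15
position: [0.5067, 0.0269, 0.1117]
orientation: [3.141, -0.0, 1.432]
wrist_force: [2.3, 1.4, -4.4]
grip_width: 0.009
grasp_force: 30.0
```

carry_out:
  steps:
    - [[1,0.064,-0.009,0.288,0],[1,0.076,-0.011,0.285,0],[1,0.089,-0.012,0.281,0],[1,0.101,-0.014,0.277,0],[1,0.113,-0.016,0.272,0]]

```text
clock: 23.65
position: [0.5246, 0.0241, 0.1674]
orientation: [3.141, 0.0, 1.432]
wrist_force: [4.9, 1.1, -4.3]
grip_width: 0.0085
grasp_force: 30.0
```

carry_out:
  steps:
    - [[1,0.125,-0.017,0.267,0],[1,0.136,-0.019,0.261,0],[1,0.147,-0.021,0.255,0],[1,0.158,-0.022,0.248,0],[1,0.169,-0.024,0.241,0]]

```text
clock: 24.15
position: [0.5534, 0.0198, 0.2177]
orientation: [-3.141, 0.001, 1.432]
wrist_force: [4.1, -2.1, -6.4]
grip_width: 0.0092
grasp_force: 30.0
```

carry_out:
  steps:
    - [[1,0.179,-0.025,0.234,0],[1,0.189,-0.027,0.226,0],[1,0.199,-0.028,0.217,0],[1,0,0,0,0],[1,0,0,0,0]]

```text
clock: 24.65
position: [0.5756, 0.0166, 0.2446]
orientation: [-3.14, 0.001, 1.432]
wrist_force: [-1.8, -3.4, -2.1]
grip_width: 0.0087
grasp_force: 30.0
```

Run:
```python
from plant import r,cams,nets
import cv2,numpy as np
s=r.get_state();print(s['clock'],s['position'],s['orientation'],s['grip_width'],s['wrist_force'],s['torque'])
S=np.array([.5006,.0279,.0576]);d=s['position']-S;h=np.hypot(d[0],d[1])
print(d,np.degrees(np.arcsin(d[2]/.27)),np.degrees(np.arccos(1-h/.27)),np.degrees(2*np.arctan2(h,d[2])))
q=cams.get_image('scene')['color']
cv2.imwrite('pics/l1.png',cv2.resize(q[80:310,130:400],(675,575),interpolation=cv2.INTER_CUBIC))
```

```text
24.65 [0.57556027 0.0165613  0.24459558] [-3.14042985e+00  8.67984842e-04  1.43224460e+00] 0.008708249864034727 [-1.82402434 -3.39720083 -2.11459396] [-0.62695508  0.30503889 -0.06315684]
[ 0.07496027 -0.0113387   0.18699558] 43.834387249739954 44.01060850954106 44.137885686038516
```

View pics/l1.png

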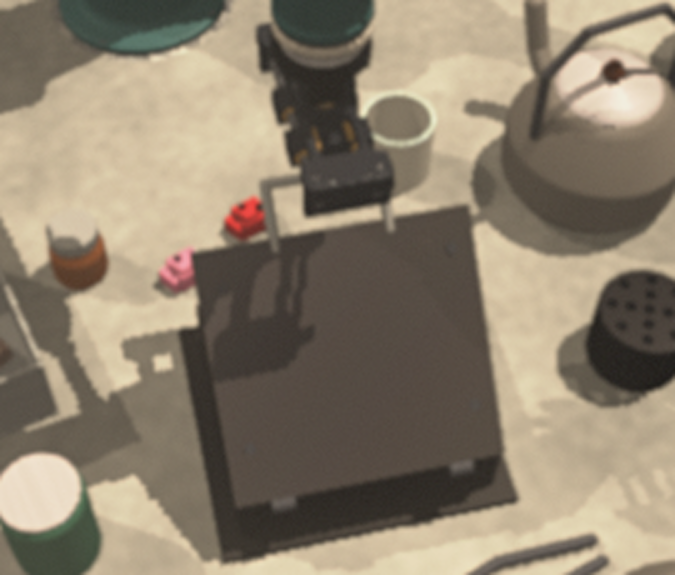

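The cover is at about 44°, held by the bar. A last nudge of about 1° and then settle.

carry_out:
  steps:
    - [[1,0.085,-0.012,0.085,0],[1,0,0,0,0],[1,0,0,0,0],[1,0,0,0,0],[1,0,0,0,0]]

```text
clock: 25.2
position: [0.5786, 0.0161, 0.2477]
orientation: [-3.14, 0.001, 1.432]
wrist_force: [-2.2, -4.7, -0.6]
grip_width: 0.0087
grasp_force: 30.0
```

Run:
```python
from plant import r,ticket
import numpy as np
s=r.get_state();d=s['position']-np.array([.5006,.0279,.0576]);h=np.hypot(d[0],d[1])
a=[np.degrees(np.arcsin(d[2]/.27)),np.degrees(np.arccos(1-h/.27))]
print(a,s['grip_width'],s['grasp_force'],s['wrist_force'])
if abs(np.mean(a)-45)<2.5 and s['grasp_force']>20: print(ticket.close_job())
```

```text
[np.float64(44.74624131794371), np.float64(44.92814171751873)] 0.008716232630060744 29.999009370803833 [-2.20109834 -4.65411688 -0.5791294 ]
the job is handed in; nothing more can be done
None
```

Both lumps are in the ash bin, the cover is held by its bar at about 45° (44.8° from the arm's own readings), and the job was handed in at about 25 s; no verdict came back.

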